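Top up the jar crate and lock it

ROBOT

A 7-joint arm with a two-finger parallel gripper is mounted at the origin on the work surface. World frame = base frame: x ahead of the robot, y to its left, z up, the work surface at z = 0. Lengths are in m, angles in rad, forces in N, time in s.
With the tool pointing down it reaches from about 0.35 to 0.9 m from the base axis. Payload 8.1 kg.
Tool frame: the origin (TCP) lies at the very end of the fingers, on their centre line; the grasp point (between the pads) lies 19 mm behind it (arm.grip_depth is the distance from the TCP to the grasp point, in m); x points along the fingers, z is the direction in which the jaws open and shut, and the axes are right-handed (so a half turn about x gives the same grasp; the last joint's range is limited). The gripper opens to 92 mm and grips with 3 to 60 N. Pads are 19 mm wide; open, the fingers measure 130 mm over their backs; the gripper's body (75 mm by 190 mm) begins 47 mm behind the grasp point.
Start: joints at [1.032, 0.434, 0.025, 1.573, -0.012, 1.134, -0.075], TCP at [0.264, -0.567, 0.227] pointing down, gripper open.
Joint ranges: [-2.62, 2.62], [-0.44, 2.09], [-1.27, 1.32], [0.08, 2.57], [-1.32, 4.46], [0.12, 2], [-2.74, 2.74]. Speed limits (rad/s): [2.22, 2.22, 3.01, 3.01, 3.14, 3.14, 3.14].

INTERFACE

Orientations are given as a rotation vector (axis times angle).
In Python, from cell import status, cams, arm gives the robot as it stands. The module is installed in compiled form; this text tells all that it offers.
- The arm moves only by the tool step_arm, never from a script. Its argument "rows" is a list of rows, each a list of 7 numbers: the gripper command: -1 is fully open, 1 is shut, values between are in proportion, then the shift along the tool's x, y, z as a fraction of full scale, then the turn, a rotation vector about the tool's x, y, z as a fraction of full scale. In form: [[grip, x, y, z, rx, ry, rz], ...]. A call has 1 to 12 rows; each row is the pose to reach, as a shift and turn from the pose commanded when the call began, along the tool's axes at that moment; what a row does not reach only later rows make up. Full scale, the value 1, is 80 cm for a shift and 60 degrees for a turn. A row lasts 1/12 s, in which the tool goes at most 41.7 mm and 7.16 degrees, less where a joint would pass 70% of its speed; a pose out of reach is approached as far as the arm can. A call with a number of a shift or a turn outside -1 to 1 is refused whole. A call with a gripper value outside its range is refused whole. The fingers move at their own pace and stop on an object; "newtons" is the grip in N (left out, the last holds). Time passes only in rows, so rows that repeat a pose let the fingers close. It gives the time, the measured TCP pose, the force and the opening at its end, in the units of the state.
- status.observe(): the state, without advancing time (a new reading comes with each control period).
- cams.get_image(name): name is "side" or "top"; returns a dict with "pixels" (400x640x3 uint8, red, green, blue), "range_z" (400x640 float32, m along the optical axis (not along the pixel's ray), 0 where there is no reading), "camera_matrix" (3x3 intrinsics, pixels), "eye" and "attitude" of the camera in the world. Camera axes: x right, y down, z forward; pixel columns grow to the right and rows downward; lengths in m; the calibration is good to about 2 mm. A picture is of the moment at which its call begins.
- arm.sign_off(): hands the job in, once; it reports no verdict.
The state is a dict: "clock": time; "joints": joint angles; "dq": joint speeds; "joint_efforts": joint torques, N m; "position": TCP position; "ee_rot": TCP orientation; "force": force on the tool from outside, world axes, zero at the start; "ft_torque": the same for the moment, N m; "width": opening from 0.0 (shut) to 1.0 (fully open).
Only numpy, scipy, OpenCV 4.12 (cv2) and the standard library are available. Lean on these libraries where they do the work, as an engineer would, in place of code of your own. Each camera call takes 0.05 s, during which the arm holds its last target.

TASK

Two of the six pockets in the grey crate are empty: lower a white-lidded jar from the blue board gently into each of them, upright and right down, without dropping it. Once all six are full, lock the crate: push its red turn-handle fully down, quarter-turn it clockwise to its stop, and let it spring up into its catch. Leave the jars already packed, the jar left over and everything else where they are.

Things in the scene. Friction and masses are not known exactly. Their poses are not given: they have to be found in the camera images.
- crate: Fixed grey crate, 178 x 262 mm (x, y), 46 mm high, filled with black foam with 2 x 3 square pockets, 55 mm wide, 40 mm deep, at 84 mm pitch, open at the top. Origin: centre of its underside on the table, z up. The lock housing (70 x 80 mm, 34 mm high) is on its -x side, the lock's axis at x = -130 mm, y = 0. Stands left or right of the board, turned up to 0.25 rad.
- pocket0 (a point): Centre of the floor of pocket 0, 6 mm above the table and 40 mm below the foam's top face. A jar fully down in this pocket has its origin here, give or take the 4 mm of play on each side. Any two of the six pockets are empty at the start.
- pocket1 (a point): Centre of the floor of pocket 1, 6 mm above the table and 40 mm below the foam's top face. A jar fully down in this pocket has its origin here, give or take the 4 mm of play on each side. Any two of the six pockets are empty at the start.
- pocket2 (a point): Centre of the floor of pocket 2, 6 mm above the table and 40 mm below the foam's top face. A jar fully down in this pocket has its origin here, give or take the 4 mm of play on each side. Any two of the six pockets are empty at the start.
- pocket3 (a point): Centre of the floor of pocket 3, 6 mm above the table and 40 mm below the foam's top face. A jar fully down in this pocket has its origin here, give or take the 4 mm of play on each side. Any two of the six pockets are empty at the start.
- pocket4 (a point): Centre of the floor of pocket 4, 6 mm above the table and 40 mm below the foam's top face. A jar fully down in this pocket has its origin here, give or take the 4 mm of play on each side. Any two of the six pockets are empty at the start.
- pocket5 (a point): Centre of the floor of pocket 5, 6 mm above the table and 40 mm below the foam's top face. A jar fully down in this pocket has its origin here, give or take the 4 mm of play on each side. Any two of the six pockets are empty at the start.
- lock_push (a joint): How far the lock's handle is pushed down, m: 0 up, 0.010 fully down. A spring pushes it up with 3.5 N at the top and 7 N at the bottom. It has to be more than 6 mm down before it can turn (do not force it); when turned and let go it springs up only to about 0.006 and stays caught there.
- lock_turn (a joint): Turn of the lock's handle, rad: 0 as found (the handle's bar lies along the crate's y axis), growing clockwise seen from above to a stop at 1.5 (the bar then lies along the crate's x axis). Light friction (0.03 N m); it stays where it is left.
- lock_grip (a point): On the lock's vertical axis, in its red bar handle, 10 mm below the bar's top. Bar 46 mm long (this frame's y), 13 mm thick (x), 34 mm high, top 90 mm above the table when up; the frame turns with it. Under it: a black collar (radius 15 mm) and an aluminium tongue reaching 52 mm from the axis towards +y, top 58 mm above the table (both sink with the handle).
- packed0: White jar with white lid and yellow label band, already packed in one of the crate's pockets: 47 mm diameter, 82 mm high, 0.12 kg; origin at the centre of its underside, z up. It stands 42 mm out of the foam. Leave it there.
- packed1: White jar with white lid and yellow label band, already packed in one of the crate's pockets: 47 mm diameter, 82 mm high, 0.12 kg; origin at the centre of its underside, z up. It stands 42 mm out of the foam. Leave it there.
- packed2: White jar with white lid and yellow label band, already packed in one of the crate's pockets: 47 mm diameter, 82 mm high, 0.12 kg; origin at the centre of its underside, z up. It stands 42 mm out of the foam. Leave it there.
- packed3: White jar with white lid and yellow label band, already packed in one of the crate's pockets: 47 mm diameter, 82 mm high, 0.12 kg; origin at the centre of its underside, z up. It stands 42 mm out of the foam. Leave it there.
- spare0: Spare white jar with white lid and yellow label band, standing on the blue board: 47 mm diameter, 82 mm high, about 0.12 kg; origin at the centre of its underside, z up. Any of the three spares may be used; one is left over.
- spare1: Spare white jar with white lid and yellow label band, standing on the blue board: 47 mm diameter, 82 mm high, about 0.12 kg; origin at the centre of its underside, z up. Any of the three spares may be used; one is left over.
- spare2: Spare white jar with white lid and yellow label band, standing on the blue board: 47 mm diameter, 82 mm high, about 0.12 kg; origin at the centre of its underside, z up. Any of the three spares may be used; one is left over.
- board: Fixed blue plastic board, 190 x 270 x 6 mm, on the other side from the crate; origin at the centre of its underside, z up. On it stand the three spares and three other things, in any order, about 85 mm apart.
- amber_bottle: Bystander on the board: amber bottle with black cap, 38 mm diameter, 95 mm high. Origin under its centre, z up.
- blue_jar: Bystander on the board: jar with a BLUE lid (another product), 47 mm diameter, 62 mm high. Origin under its centre, z up.
- steel_weight: Bystander on the board: steel calibration weight, 36 mm diameter, 62 mm high. Origin under its centre, z up.
- tape_roll: Bystander: roll of yellow tape lying flat on the table at the far left or far right, 70 mm diameter, 24 mm high. Origin under its centre, z up.
- carton: Bystander: closed cardboard box beyond the crate and board, 80 x 110 x 60 mm. Origin under its centre, z up.
- spray_bottle: Bystander: clear bottle with blue cap on the table at the far left or far right, 64 mm diameter, 120 mm high. Origin under its centre, z up.

How it is judged:
On the way, in this order (a step that is already met when the one before it is completed fails the run):
1. two spares are right down in the two empty pockets, the third still in its place, the lock still unturned ((((distance of spare0 from where it was at the start of the episode below 0.03 m and angle between spare0's own z axis and vertical below 0.15 rad) and (x of spare1 in the frame of crate between -0.08 and 0.08 m and y of spare1 in the frame of crate between -0.12 and 0.12 m and z of spare1 in the frame of crate below 0.01 m and angle between spare1's own z axis and vertical below 0.12 rad) and (x of spare2 in the frame of crate between -0.08 and 0.08 m and y of spare2 in the frame of crate between -0.12 and 0.12 m and z of spare2 in the frame of crate below 0.01 m and angle between spare2's own z axis and vertical below 0.12 rad)) or ((x of spare0 in the frame of crate between -0.08 and 0.08 m and y of spare0 in the frame of crate between -0.12 and 0.12 m and z of spare0 in the frame of crate below 0.01 m and angle between spare0's own z axis and vertical below 0.12 rad) and (distance of spare1 from where it was at the start of the episode below 0.03 m and angle between spare1's own z axis and vertical below 0.15 rad) and (x of spare2 in the frame of crate between -0.08 and 0.08 m and y of spare2 in the frame of crate between -0.12 and 0.12 m and z of spare2 in the frame of crate below 0.01 m and angle between spare2's own z axis and vertical below 0.12 rad)) or ((x of spare0 in the frame of crate between -0.08 and 0.08 m and y of spare0 in the frame of crate between -0.12 and 0.12 m and z of spare0 in the frame of crate below 0.01 m and angle between spare0's own z axis and vertical below 0.12 rad) and (x of spare1 in the frame of crate between -0.08 and 0.08 m and y of spare1 in the frame of crate between -0.12 and 0.12 m and z of spare1 in the frame of crate below 0.01 m and angle between spare1's own z axis and vertical below 0.12 rad) and (distance of spare2 from where it was at the start of the episode below 0.03 m and angle between spare2's own z axis and vertical below 0.15 rad))) and value of joint lock_turn below 0.4 rad), for 0.2 s.
2. the lock's handle is pushed down, still unturned (value of joint lock_push above 0.0065 m and value of joint lock_turn below 0.3 rad), for 0.05 s.
3. the lock's handle is turned while down, clockwise to its stop (value of joint lock_turn above 1.2 rad and value of joint lock_push above 0.004 m), for 0.2 s.
At the end, for the whole second after the job is handed in: Two spare jars are right down in the crate's two empty pockets (undersides under 10 mm above the table, tilted under 0.12 rad), the third stands upright within 30 mm of where it was, the packed jars stand in theirs, all at rest; the lock is turned past 1.2 rad and caught more than 4 mm down (all of step 3 and (((distance of spare0 from where it was at the start of the episode below 0.03 m and angle between spare0's own z axis and vertical below 0.15 rad) and (x of spare1 in the frame of crate between -0.08 and 0.08 m and y of spare1 in the frame of crate between -0.12 and 0.12 m and z of spare1 in the frame of crate below 0.01 m and angle between spare1's own z axis and vertical below 0.12 rad) and (x of spare2 in the frame of crate between -0.08 and 0.08 m and y of spare2 in the frame of crate between -0.12 and 0.12 m and z of spare2 in the frame of crate below 0.01 m and angle between spare2's own z axis and vertical below 0.12 rad)) or ((x of spare0 in the frame of crate between -0.08 and 0.08 m and y of spare0 in the frame of crate between -0.12 and 0.12 m and z of spare0 in the frame of crate below 0.01 m and angle between spare0's own z axis and vertical below 0.12 rad) and (distance of spare1 from where it was at the start of the episode below 0.03 m and angle between spare1's own z axis and vertical below 0.15 rad) and (x of spare2 in the frame of crate between -0.08 and 0.08 m and y of spare2 in the frame of crate between -0.12 and 0.12 m and z of spare2 in the frame of crate below 0.01 m and angle between spare2's own z axis and vertical below 0.12 rad)) or ((x of spare0 in the frame of crate between -0.08 and 0.08 m and y of spare0 in the frame of crate between -0.12 and 0.12 m and z of spare0 in the frame of crate below 0.01 m and angle between spare0's own z axis and vertical below 0.12 rad) and (x of spare1 in the frame of crate between -0.08 and 0.08 m and y of spare1 in the frame of crate between -0.12 and 0.12 m and z of spare1 in the frame of crate below 0.01 m and angle between spare1's own z axis and vertical below 0.12 rad) and (distance of spare2 from where it was at the start of the episode below 0.03 m and angle between spare2's own z axis and vertical below 0.15 rad))) and angle between each of packed0, packed1, packed2, packed3's own z axis and vertical below 0.12 rad and linear speed of each of packed0, packed1, packed2, packed3, spare0, spare1, spare2 below 0.02 m/s); the robot touches nothing.
It fails at once if the lock's handle is forced round without being pushed down (turned past 0.3 rad while less than 4 mm down) (value of joint lock_turn above 0.3 rad and value of joint lock_push below 0.004 m).
It fails at once if a packed jar is taken out or knocked (moved over 15 mm) (distance of any of packed0, packed1, packed2, packed3 from where it was at the start of the episode above 0.015 m).
It fails at once if a spare jar is tipped over (past 0.6 rad) (angle between any of spare0, spare1, spare2's own z axis and vertical above 0.6 rad).
It fails at once if a spare jar is dropped into a pocket (faster than 0.6 m/s inside it) ((linear speed of spare0 above 0.6 m/s and height (world z) of spare0 below 0.045 m and x of spare0 in the frame of crate between -0.08 and 0.08 m and y of spare0 in the frame of crate between -0.12 and 0.12 m) or (linear speed of spare1 above 0.6 m/s and height (world z) of spare1 below 0.045 m and x of spare1 in the frame of crate between -0.08 and 0.08 m and y of spare1 in the frame of crate between -0.12 and 0.12 m) or (linear speed of spare2 above 0.6 m/s and height (world z) of spare2 below 0.045 m and x of spare2 in the frame of crate between -0.08 and 0.08 m and y of spare2 in the frame of crate between -0.12 and 0.12 m)).
It fails at once if a bystander is shifted over 30 mm or tipped (distance of any of amber_bottle, blue_jar, steel_weight, tape_roll, carton, spray_bottle from where it was at the start of the episode above 0.03 m or angle between any of amber_bottle, blue_jar, steel_weight, tape_roll, carton, spray_bottle's own z axis and vertical above 0.5 rad).
It also fails if it takes over 58 s, if anything falls off the work surface, if the arm or the gripper's body presses on something with over 40 N, if the wrist force passes 120 N, or if a joint passes its speed limit or range.

## Working session

There is one attempt and no reset: what is moved stays moved. The work goes in short steps, Python scripts to look and compute and a tool call to move; the robot and the scene stay as the last step left them, time stands still between calls to the robot, and variables do not carry over. Pictures are saved under pics/ and viewed, and the job is handed in when it is done.

Besides the shell and the picture viewer there is one more tool, called after "Request:" as name(argument=value, ...), one argument or row to a line, values as JSON. step_arm: Moves the arm, as the interface text tells. Its arguments: {"type":"object","properties":{"rows":{"type":"array","items":{"type":"array","items":{"type":"number"}}},"newtons":{"type":"number"}},"required":["rows"]}

```bash
mkdir -p pics
cat > h.py <<'E'
import numpy as np, cv2
from cell import status, cams, arm
from scipy.spatial.transform import Rotation as R
def grab(n):
    d=cams.get_image(n); return d
def rotm(a):
    a=np.array(a,float)
    if a.shape==(3,3): return a
    return R.from_rotvec(a).as_matrix() if a.size==3 else R.from_quat(a).as_matrix()
def cloud(d):
    K=d['camera_matrix'];z=d['range_z'];v,u=np.mgrid[:z.shape[0],:z.shape[1]]
    P=np.stack([(u-K[0,2])/K[0,0]*z,(v-K[1,2])/K[1,1]*z,z],-1)
    return P@rotm(d['attitude']).T+np.array(d['eye'])
E
python3 - <<'E'
from h import *
s=status.observe(); print(s)
for n in ('top','side'):
    d=grab(n); cv2.imwrite(f'pics/{n}0.png',d['pixels'][...,::-1]); print(n,d['eye'],d['attitude'],d['camera_matrix'])
    np.savez(f'{n}0.npz',**d)
    W=cloud(d); print(W[200,320],W[100,100])
E
```

```text
{'clock': 0.0, 'joints': array([ 1.03239438,  0.43523624,  0.02496756,  1.57414344, -0.01156787,
        1.13402171, -0.07512054]), 'dq': array([-9.15028831e-04, -9.36269203e-05,  6.56689030e-04, -3.23583606e-03,
       -1.13888536e-04,  3.29580929e-04, -3.68430210e-04]), 'joint_efforts': array([ 1.12984999e-03, -6.67850661e+01,  9.85504277e-01, -3.14458001e+01,
       -6.05729758e-02,  4.28267370e-02,  1.73773769e-04]), 'position': array([ 0.26354331, -0.56611517,  0.22591878]), 'ee_rot': array([ 0.88333743,  1.38591087, -0.8821217 ]), 'force': array([-0.3159006 , -0.54378529,  0.78812821]), 'ft_torque': array([-0.01249184,  0.00263235, -0.01444956]), 'width': 0.9969505740135282}
top [0.41835431 0.01239376 1.15626409] [-2.11797729  2.16957825 -0.19456254] [[370.95191604   0.         316.24979057]
 [  0.         370.95191604 197.08977953]
 [  0.           0.           1.        ]]
[ 5.99507640e-01 -2.17979514e-02  8.93285489e-05] [ 9.47187494e-01  6.89180180e-01 -2.34431873e-04]
side [-0.20948546  0.75297119  0.79498241] [-0.98606018  2.27862154 -1.2134018 ] [[467.9716127    0.         321.43802611]
 [  0.         467.9716127  200.15401256]
 [  0.           0.           1.        ]]
[ 0.65865818 -0.05209533  0.00070919] [1.91344174 0.11980603 0.00448419]
```

View pics/top0.png

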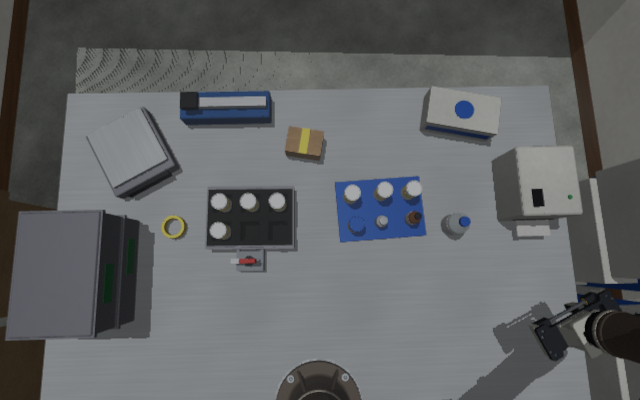

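View pics/side0.png

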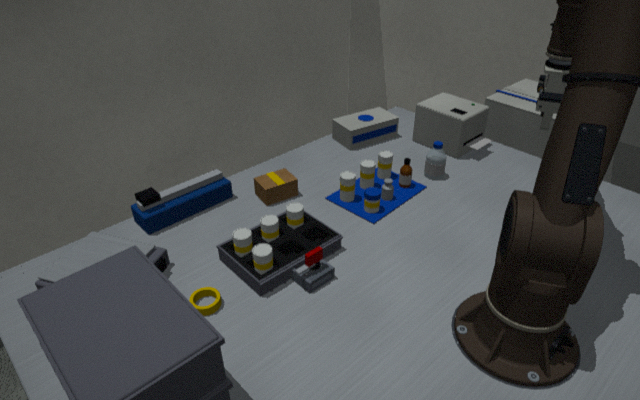

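The top view shows the crate at left (about 250,218). Its two empty pockets are (250,232) and (277,230), and the red handle is at (245,261). The board is at right, with the white-lidded spares in the far row at (353,193), (385,190) and (413,188). In the near row are the blue jar, the steel weight and the amber bottle.

```bash
cat > m.py <<'E'
from h import *
import sys
def lids(d,W,zlo=.080,zhi=.100):
    m=((W[...,2]>zlo)&(W[...,2]<zhi)&(W[...,0]>.35)&(W[...,0]<.75)&(abs(W[...,1])<.4)).astype(np.uint8)
    n,l,st,c=cv2.connectedComponentsWithStats(m)
    out=[]
    for i in range(1,n):
        if st[i,4]<20: continue
        P=W[l==i]; (cx,cy),r=cv2.minEnclosingCircle(P[:,:2].astype(np.float32)); 
        out.append((P[:,:2].mean(0).round(4),(round(cx,4),round(cy,4)),round(r,4),np.median(P[:,2]).round(4),st[i,4],c[i].round(0)))
    return out
if __name__=='__main__':
    for n in ('top','side'):
        d=np.load(f'{n}0.npz'); W=cloud(d); print(n)
        for o in lids(d,W): print(*o)
        # red
        hsv=cv2.cvtColor(d['pixels'],cv2.COLOR_RGB2HSV)
        red=(((hsv[...,0]<8)|(hsv[...,0]>172))&(hsv[...,1]>150)&(hsv[...,2]>60))
        P=W[red&(W[...,2]>.05)&(W[...,2]<.1)]; print('red',len(P),P.mean(0),P.min(0),P.max(0))
        T=P[P[:,2]>.085][:,:2]; 
        if len(T)>3: print('redtop',cv2.minAreaRect(T.astype(np.float32)),T.mean(0))
        f=(abs(W[...,2]-.046)<.004)&(W[...,1]>.05)&(W[...,1]<.40)&(W[...,0]>.40)&(W[...,0]<.75)
        ff=cv2.morphologyEx(f.astype(np.uint8),cv2.MORPH_OPEN,np.ones((2,2)))
        nn,l,st,c=cv2.connectedComponentsWithStats(ff); i=1+np.argmax(st[1:,4])
        print('crate',cv2.minAreaRect(W[l==i][:,:2].astype(np.float32)),st[i])
        # dims by hull in upper image
        b=(hsv[...,0]>100)&(hsv[...,0]<125)&(hsv[...,1]>150)&(abs(W[...,2]-.006)<.004)&(W[...,1]<0)&(W[...,1]>-.35)&(W[...,0]<.75)
        print('board',cv2.minAreaRect(W[b][:,:2].astype(np.float32)))
E
python3 m.py
python3 - <<'E'
from h import *
d=np.load('top0.npz');i=d['pixels'][170:280,190:310,::-1]
cv2.imwrite('pics/c0.png',cv2.resize(i,None,fx=5,fy=5,interpolation=cv2.INTER_CUBIC))
E
```

```text
top
[ 0.6141 -0.2961] (0.6148, -0.296) 0.0243 0.0877 210 [414. 188.]
[ 0.6121 -0.2103] (0.6123, -0.2107) 0.0237 0.0874 204 [385. 190.]
[ 0.6052 -0.1148] (0.6053, -0.1152) 0.024 0.0874 206 [352. 193.]
[0.587  0.1904] (0.5876, 0.1909) 0.0239 0.0869 212 [248. 201.]
[0.5861 0.1069] (0.5861, 0.1067) 0.0236 0.0869 206 [277. 201.]
[0.5884 0.2741] (0.5893, 0.2742) 0.0244 0.087 215 [219. 201.]
[ 0.5287 -0.2965] (0.5302, -0.2989) 0.0094 0.0954 24 [416. 217.]
[0.5047 0.2755] (0.5049, 0.2758) 0.0238 0.0872 222 [218. 230.]
[0.4158 0.1922] (0.4166, 0.1925) 0.0225 0.0897 84 [247. 261.]
red 46 [0.41694827 0.19068081 0.09013107] [0.41254659 0.17175989 0.0858845 ] [0.42127    0.21435287 0.09491564]
redtop ((0.41717982292175293, 0.19308815896511078), (0.04247302934527397, 0.008388884365558624), 88.54647827148438) [0.41694827 0.19068081]
crate ((0.5339092016220093, 0.1650499403476715), (0.31841564178466797, 0.21269431710243225), 86.61766815185547) [ 206  187   89   64 2947]
board ((0.5685609579086304, -0.2077610045671463), (0.1859976351261139, 0.2660009562969208), 2.8619625568389893)
side
[ 0.6127 -0.29
[... 360 characters left out ...]
269. 221.]
[0.5867 0.2774] (0.5888, 0.2761) 0.0251 0.0859 219 [242. 235.]
[0.5023 0.2791] (0.5049, 0.278) 0.0259 0.0861 254 [262. 251.]
[0.4135 0.1973] (0.4133, 0.1952) 0.0241 0.0881 118 [313. 253.]
red 84 [0.41537983 0.19928785 0.08730416] [0.40870686 0.17275413 0.06256776] [0.42496894 0.21927352 0.0926143 ]
redtop ((0.4152953624725342, 0.19574187695980072), (0.0453081950545311, 0.015346258878707886), 83.50968170166016) [0.41523964 0.19688674]
crate ((0.26700496673583984, 0.4795480966567993), (0.3100038766860962, 1.0540924072265625), 43.76325607299805) [ 218  213  125   72 2312]
board ((0.5663871169090271, -0.20728832483291626), (0.1898973286151886, 0.27286919951438904), 2.4252073764801025)
```

View pics/c0.png

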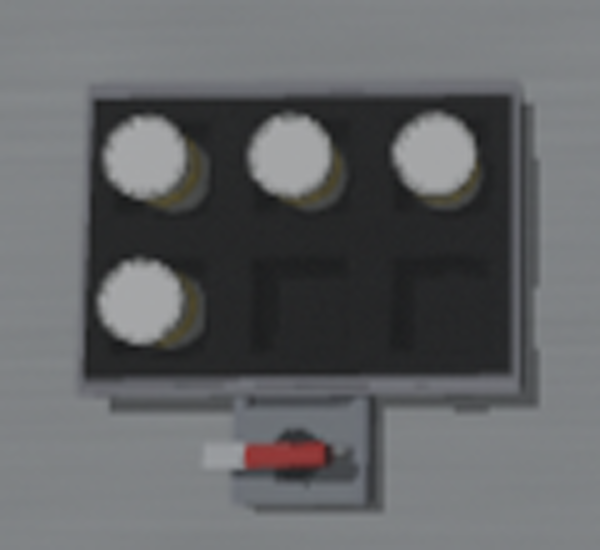

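```bash
cat >> h.py <<'E'
def ray(d,u,v,z):
    K=d['camera_matrix'];r=rotm(d['attitude'])@np.array([(u-K[0,2])/K[0,0],(v-K[1,2])/K[1,1],1]);e=np.array(d['eye']);return (e+r*(z-e[2])/r[2])[:2]
E
python3 - <<'E'
from h import *
d=np.load('top0.npz');W=cloud(d)
q=[(90,87),(517,82),(523,393),(80,390)]
# cv2.resize centre convention
for f,z,qq in (('rim',.046,q),('foam',.046,[(95,97),(511,93),(511,374),(87,378)]),('pocket edges',.046,[(262,258),(398,258),(250,355),(393,350),(345,258),(487,258)])):
    C=np.array([ray(d,(a+.5)/5-.5+190,(b+.5)/5-.5+170,z) for a,b in qq]); print(f,C.round(4).tolist(),C.mean(0))
    if f!='pocket edges': print(cv2.minAreaRect(C.astype(np.float32)), [np.arctan2(*(C[i]-C[j])) for i,j in ((0,1),(3,2))],[np.arctan2(*(C[i]-C[j])[::-1]) for i,j in ((0,3),(1,2))])
# depth mask of crate, all heights>.02 with y window, x>.45
for n in('top','side'):
    d=np.load(n+'0.npz');W=cloud(d)
    m=(W[...,2]>.03)&(W[...,2]<.049)&(W[...,0]>.455)&(W[...,0]<.68)&(W[...,1]>.03)&(W[...,1]<.36)
    print(n,cv2.minAreaRect(W[m][:,:2].astype(np.float32)))
    h=cv2.convexHull(W[m][:,:2].astype(np.float32));print(cv2.approxPolyDP(h,.012,True)[:,0].round(3).tolist())
E
```

```text
rim [[0.64, 0.3195], [0.6374, 0.0606], [0.4495, 0.0599], [0.4578, 0.3213]] [0.5461721  0.19034485]
((0.5447759628295898, 0.18970951437950134), (0.2615288197994232, 0.1878223568201065), 89.40535736083984) [np.float64(0.010378390702471351), np.float64(0.031631628945426635)] [np.float64(-0.010021492810190172), np.float64(0.0038057826966442112)]
foam [[0.6338, 0.3163], [0.6306, 0.0644], [0.4609, 0.0669], [0.4647, 0.3174]] [0.54749996 0.19123984]
((0.5473289489746094, 0.1914360225200653), (0.2519656717777252, 0.1697656363248825), 89.27709197998047) [np.float64(0.012617008208539952), np.float64(0.01538754708467621)] [np.float64(-0.0060513847484554), np.float64(-0.014585353098973908)]
pocket edges [[0.5335, 0.2147], [0.5315, 0.1335], [0.4759, 0.2214], [0.4768, 0.1367], [0.5323, 0.1652], [0.5303, 0.0802]] [0.51336685 0.15861779]
top ((0.5477515459060669, 0.1923433095216751), (0.2613973915576935, 0.18671442568302155), 89.37336730957031)
[[0.6380000114440918, 0.061000000685453415], [0.6399999856948853, 0.3190000057220459], [0.46000000834465027, 0.3240000009536743], [0.4560000002384186, 0.06300000101327896]]
side ((0.5482708215713501, 0.19249507784843445), (0.2656697630882263, 0.1890084445476532), 89.2566146850586)
[[0.6430000066757202, 0.32199999690055847], [0.4560000002384186, 0.3240000009536743], [0.45500001311302185, 0.06300000101327896], [0.593999981880188, 0.061000000685453415], [0.6370000243186951, 0.10499999672174454]]
```

```bash
cat > go.py <<'E'
from h import *
import sys
# usage: go.py x y z jawyaw(rad, direction of tool z in xy)
def tgt(j): 
    X=np.array([0,0,-1.]);Z=np.array([np.cos(j),np.sin(j),0]);Y=np.cross(Z,X);return np.stack([X,Y,Z],1)
s=status.observe();p=s['position'];Rm=rotm(s['ee_rot'])
print('t',round(s['clock'],2),'pos',p.round(4),'jaw',np.round(np.arctan2(Rm[1,2],Rm[0,2]),4),'tilt',np.arccos(-Rm[2,0]).round(4),'j',s['joints'].round(2),'F',s['force'].round(1),'M',s['ft_torque'].round(2),'w',round(s['width']*92,1))
for a in sys.argv[1:]:
    x,y,z,j=map(float,a.split(','))
    dv=Rm.T@(np.array([x,y,z])-p); rv=R.from_matrix(Rm.T@tgt(j)).as_rotvec()
    print(a,'->',(dv/.8).round(4),(rv/np.radians(60)).round(4))
E
python3 go.py .6053,-.115,.2,1.57 .6053,-.115,.2,0
```

```text
t 0.1 pos [ 0.2636 -0.5662  0.2261] jaw -1.1351 tilt 0.0013 j [ 1.03  0.44  0.02  1.57 -0.01  1.13 -0.08] F [-0.6  0.4 -0.5] M [ 0.   -0.05 -0.04] w 92.5
.6053,-.115,.2,1.57 -> [ 0.0329  0.6253 -0.331 ] [-2.5831e+00 -5.0000e-04 -1.7000e-03]
.6053,-.115,.2,0 -> [ 0.0329  0.6253 -0.331 ] [-1.0839e+00 -1.2000e-03 -6.0000e-04]
```

Request:
step_arm(
  rows=[
    [-0.43,0.033,0.625,-0.331,-1,0,0],
    [-0.43,0.033,0.625,-0.331,-1,0,0],
    [-0.43,0.033,0.625,-0.331,-1,0,0],
    [-0.43,0.033,0.625,-0.331,-1,0,0],
    [-0.43,0.033,0.625,-0.331,-1,0,0],
    [-0.43,0.033,0.625,-0.331,-1,0,0],
    [-0.43,0.033,0.625,-0.331,-1,0,0],
    [-0.43,0.033,0.625,-0.331,-1,0,0],
    [-0.43,0.033,0.625,-0.331,-1,0,0],
    [-0.43,0.033,0.625,-0.331,-1,0,0],
    [-0.43,0.033,0.625,-0.331,-1,0,0],
    [-0.43,0.033,0.625,-0.331,-1,0,0],
  ],
  newtons=20,
)

```text
clock: 1.1
position: [0.5659, -0.1667, 0.2031]
ee_rot: [0.069, 1.57, -0.069]
force: [0.4, -0.8, 0.8]
width: 0.713
```

```bash
python3 go.py .605,-.115,.13,0 .605,-.115,.053,0
```

```text
t 1.1 pos [ 0.5659 -0.1667  0.2031] jaw -0.0882 tilt 0.0005 j [ 0.44  0.43 -0.35  1.67  0.16  1.07 -0.04] F [ 0.4 -0.8  0.8] M [-0.02 -0.17  0.  ] w 65.6
.605,-.115,.13,0 -> [0.0914 0.0687 0.043 ] [-0.0843 -0.0004  0.    ]
.605,-.115,.053,0 -> [0.1876 0.0687 0.043 ] [-0.0843 -0.0004  0.    ]
```

Request:
step_arm(
  rows=[
    [-0.43,0.09,0.069,0.043,-0.084,0,0],
    [-0.43,0.09,0.069,0.043,-0.084,0,0],
    [-0.43,0.09,0.069,0.043,-0.084,0,0],
    [-0.43,0.09,0.069,0.043,-0.084,0,0],
    [-0.43,0.09,0.069,0.043,-0.084,0,0],
  ],
)

```text
clock: 1.52
position: [0.6038, -0.1169, 0.131]
ee_rot: [-0.0, 1.573, -0.0]
force: [0.7, -0.5, 0.3]
width: 0.717
```

```bash
python3 go.py .605,-.115,.053,0
```

```text
t 1.52 pos [ 0.6038 -0.1169  0.131 ] jaw 0.0002 tilt 0.002 j [ 0.35  0.54 -0.35  1.68  0.22  0.96 -0.09] F [ 0.7 -0.5  0.3] M [-0.01 -0.1   0.06] w 66.0
.605,-.115,.053,0 -> [0.0975 0.0024 0.0017] [ 0.0002 -0.0019  0.0002]
```

Request:
step_arm(
  rows=[
    [-0.43,0.05,0.002,0.001,0,0,0],
    [-0.43,0.097,0.002,0.001,0,0,0],
    [-0.43,0.097,0.002,0.001,0,0,0],
    [-0.43,0.097,0.002,0.001,0,0,0],
  ],
  newtons=20,
)

```text
clock: 1.85
position: [0.6039, -0.117, 0.0541]
ee_rot: [0.001, 1.573, -0.003]
force: [0.5, 0.3, 1.4]
width: 0.713
```

```bash
python3 go.py .605,-.115,.053,0
```

```text
t 1.85 pos [ 0.6039 -0.117   0.0541] jaw -0.0024 tilt 0.0028 j [ 0.32  0.63 -0.33  1.75  0.26  0.81 -0.13] F [0.5 0.3 1.4] M [-0.02 -0.08 -0.01] w 65.6
.605,-.115,.053,0 -> [0.0014 0.0025 0.0014] [-0.0023 -0.0025  0.0008]
```

Request:
step_arm(
  rows=[
    [-0.43,0.001,0.0025,0.001,0,0,0],
    [-0.43,0.001,0.0025,0.001,0,0,0],
    [-0.2,0.001,0.0025,0.001,0,0,0],
    [0,0.001,0.0025,0.001,0,0,0],
    [0.3,0.001,0.0025,0.001,0,0,0],
    [0.5,0.001,0.0025,0.001,0,0,0],
    [0.5,0.001,0.0025,0.001,0,0,0],
  ],
  newtons=20,
)

```text
clock: 2.43
position: [0.6065, -0.113, 0.0538]
ee_rot: [-0.0, 1.57, -0.0]
force: [-0.8, 0.0, 7.4]
width: 0.506
```

```bash
python3 go.py .605,-.115,.053,0
python3 - <<'E'
from h import *
for n in('top','side'):
    d=grab(n); b=d['pixels'][...,::-1]; b=b[140:260,320:440] if n=='top' else b[110:230,310:430]
    cv2.imwrite(f'pics/g1{n}.png',cv2.resize(b,None,fx=4,fy=4))
a=np.hstack([cv2.imread('pics/g1top.png')[:,:400],cv2.imread('pics/g1side.png')[:,:400]]);cv2.imwrite('pics/g1.png',a)
E
```

```text
t 2.43 pos [ 0.6065 -0.113   0.0538] jaw 0.0001 tilt 0.0012 j [ 0.32  0.63 -0.33  1.75  0.27  0.81 -0.13] F [-0.8  0.   7.4] M [-0.09  0.24  0.03] w 46.5
.605,-.115,.053,0 -> [ 0.001  -0.0025 -0.0019] [0.0001 0.0011 0.0004]
```

View pics/g1.png

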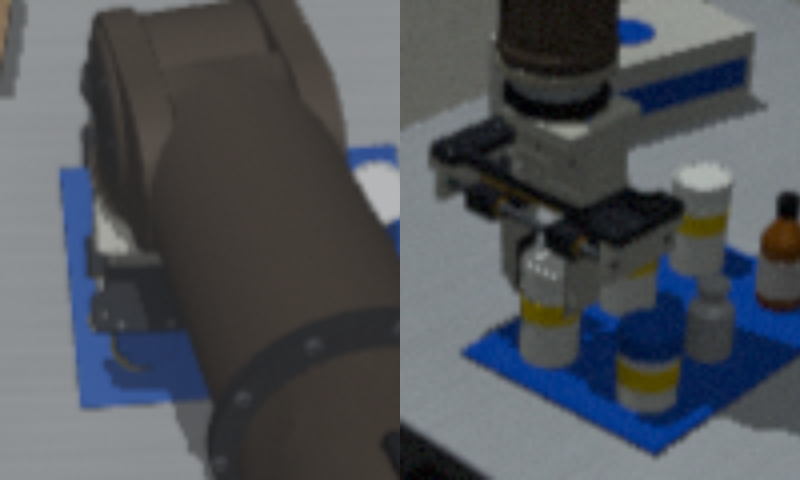

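Request:
step_arm(
  rows=[
    [0.5,-0.03,0,0,0,0,0],
    [0.5,-0.08,0,0,0,0,0],
    [0.5,-0.13,0,0,0,0,0],
    [0.5,-0.15,0.04,-0.013,0,0,0],
    [0.5,-0.15,0.381,-0.127,0,0,0],
    [0.5,-0.15,0.381,-0.127,0,0,0],
    [0.5,-0.15,0.381,-0.127,0,0,0],
    [0.5,-0.15,0.381,-0.127,0,0,0],
    [0.5,-0.15,0.381,-0.127,0,0,0],
    [0.5,-0.15,0.381,-0.127,0,0,0],
    [0.5,-0.15,0.381,-0.127,0,0,0],
    [0.5,-0.15,0.381,-0.127,0,0,0],
  ],
  newtons=25,
)

```text
clock: 3.53
position: [0.5004, 0.2013, 0.1736]
ee_rot: [-0.005, 1.572, 0.013]
force: [0.3, 0.5, -1.3]
width: 0.511
```

Request:
step_arm(
  rows=[
    [0.5,0,0,0,0,0,0],
    [0.5,0,0,0,0,0,0],
  ],
)

```text
clock: 3.7
position: [0.5043, 0.1915, 0.1728]
ee_rot: [-0.001, 1.571, -0.0]
force: [-0.2, 0.1, -2.7]
width: 0.509
```

```bash
python3 go.py .5047,.1917,.174,0;python3 go.py .5047,.1917,.1,0
python3 - <<'E'
from h import *
for n in('top','side'):
    d=grab(n); np.savez(n+'1.npz',**d); b=d['pixels'][...,::-1]; b=b[160:280,200:320] if n=='top' else b[150:270,240:360]
    cv2.imwrite(f'pics/p1{n}.png',cv2.resize(b,(400,400)))
a=np.hstack([cv2.imread('pics/p1top.png')[:,:400],cv2.imread('pics/p1side.png')[:,:400]]);cv2.imwrite('pics/p1.png',a)
E
```

```text
t 3.7 pos [0.5043 0.1915 0.1728] jaw 0.0006 tilt 0.0011 j [-0.12  0.39 -0.45  1.82  0.21  0.97 -0.66] F [-0.2  0.1 -2.7] M [-0.07 -0.16  0.01] w 46.8
.5047,.1917,.174,0 -> [-0.0015  0.0003  0.0005] [ 0.0006 -0.0004  0.0009]
t 3.7 pos [0.5043 0.1915 0.1728] jaw 0.0006 tilt 0.0011 j [-0.12  0.39 -0.45  1.82  0.21  0.97 -0.66] F [-0.2  0.1 -2.7] M [-0.07 -0.16  0.01] w 46.8
.5047,.1917,.1,0 -> [0.091  0.0004 0.0006] [ 0.0006 -0.0004  0.0009]
```

View pics/p1.png

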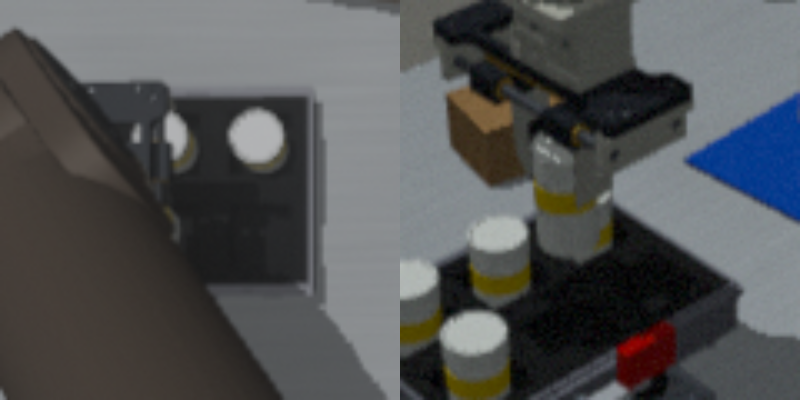

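```bash
cat > jar.py <<'E'
from h import *
import sys
from scipy.optimize import least_squares
def fit(d,c,z0,z1,r=.0235):
    W=cloud(d);m=(W[...,2]>z0)&(W[...,2]<z1)&(np.hypot(W[...,0]-c[0],W[...,1]-c[1])<.035)
    P=W[m]; s=least_squares(lambda q:np.hypot(P[:,0]-q[0],P[:,1]-q[1])-r,c,loss='soft_l1',f_scale=.002)
    return s.x.round(4),len(P),np.std(s.fun).round(4)
E
python3 - <<'E'
from jar import *
d=np.load('side1.npz')
print(fit(d,(.504,.191),.132,.150),fit(d,(.504,.191),.150,.167))
d0=np.load('side0.npz')
print(fit(d0,(.5049,.2757),.052,.083),fit(d0,(.605,-.115),.02,.08),fit(d0,(.612,-.2105),.03,.08))
E
```

```text
(array([0.5054, 0.1885]), 119, np.float64(0.0014)) (array([0.5049, 0.1888]), 105, np.float64(0.0012))
(array([0.5058, 0.2768]), 195, np.float64(0.0014)) (array([ 0.6067, -0.1148]), 253, np.float64(0.002)) (array([ 0.6135, -0.2103]), 206, np.float64(0.0022))
```

Request:
step_arm(
  rows=[
    [0.5,0.03,0.004,0,0,0,0],
    [0.5,0.06,0.004,0,0,0,0],
    [0.5,0.09,0.004,0,0,0,0],
    [0.5,0.09,0.004,0,0,0,0],
    [0.5,0.09,0.004,0,0,0,0],
  ],
)

```text
clock: 4.22
position: [0.504, 0.1935, 0.1003]
ee_rot: [0.0, 1.573, -0.003]
force: [0.4, 1.3, -1.5]
width: 0.51
```

```bash
python3 go.py .5047,.1947,.054,0
python3 - <<'E'
from jar import *
d=grab('side'); print(fit(d,(.504,.191),.062,.077),fit(d,(.504,.191),.077,.095))
b=d['pixels'][...,::-1];cv2.imwrite(f'pics/p2.png',cv2.resize(b[170:290,240:360],(480,480)))
E
```

```text
t 4.22 pos [0.504  0.1935 0.1003] jaw -0.0018 tilt 0.003 j [-0.15  0.48 -0.43  1.9   0.26  0.82 -0.72] F [ 0.4  1.3 -1.5] M [-0.01 -0.07  0.03] w 46.9
.5047,.1947,.054,0 -> [0.0579 0.0016 0.001 ] [-0.0017 -0.0025  0.0014]
(array([0.5047, 0.1917]), 84, np.float64(0.0014)) (array([0.5044, 0.192 ]), 98, np.float64(0.0015))
```

View pics/p2.png

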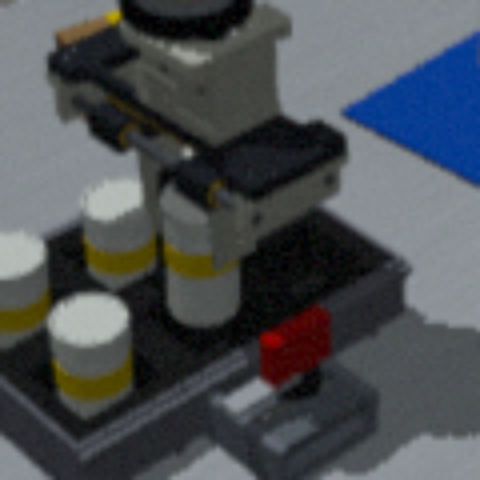

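The jar is over the middle pocket at (205,300) in the crop, and its fit is within about 1 mm of the pocket centre. I'll lower it in.

Request:
step_arm(
  rows=[
    [0.5,0.008,0,0,0,0,0],
    [0.5,0.016,0,0,0,0,0],
    [0.5,0.024,0,0,0,0,0],
    [0.5,0.032,0,0,0,0,0],
    [0.5,0.04,0,0,0,0,0],
    [0.5,0.047,0,0,0,0,0],
    [0.5,0.051,0,0,0,0,0],
    [0.5,0.055,0,0,0,0,0],
    [0.5,0.055,0,0,0,0,0],
  ],
)

```text
clock: 5.02
position: [0.504, 0.195, 0.0563]
ee_rot: [-0.0, 1.572, -0.0]
force: [0.0, -0.8, -1.2]
width: 0.505
```

```bash
python3 go.py .5047,.1947,.054,0
```

```text
t 5.02 pos [0.504  0.195  0.0563] jaw 0.0002 tilt 0.001 j [-0.18  0.54 -0.4   1.93  0.31  0.73 -0.76] F [ 0.  -0.8 -1.2] M [ 0.03 -0.07  0.02] w 46.4
.5047,.1947,.054,0 -> [ 0.0029 -0.0004  0.0008] [ 0.0002 -0.0009  0.0004]
```

Request:
step_arm(
  rows=[
    [0.5,0.0015,0,0,0,0,0],
    [0.5,0.003,0,0,0,0,0],
    [0.5,0.0035,0,0,0,0,0],
    [0.5,0.0035,0,0,0,0,0],
  ],
)

```text
clock: 5.35
position: [0.5044, 0.1952, 0.0543]
ee_rot: [-0.0, 1.571, 0.0]
force: [-0.1, -0.2, -2.0]
width: 0.509
```

```bash
python3 go.py .5047,.1947,.054,0
python3 - <<'E'
from jar import *
d=grab('side'); W=cloud(d); m=(W[...,2]>.075)&(np.hypot(W[...,0]-.505,W[...,1]-.192)<.02); print(np.median(W[m][:,2]),m.sum())
b=d['pixels'][...,::-1];cv2.imwrite(f'pics/p3.png',cv2.resize(b[190:290,220:340],(576,480)))
E
```

```text
t 5.35 pos [0.5044 0.1952 0.0543] jaw 0.0001 tilt 0.0002 j [-0.18  0.54 -0.4   1.93  0.31  0.72 -0.76] F [-0.1 -0.2 -2. ] M [-0.03 -0.11  0.02] w 46.9
.5047,.1947,.054,0 -> [ 0.0004 -0.0006  0.0003] [0.0001 0.0002 0.    ]
0.49035785797831216 69
```

View pics/p3.png

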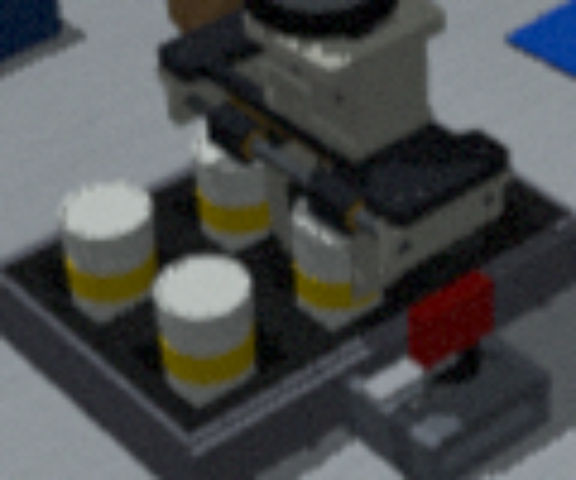

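Request:
step_arm(
  rows=[
    [0.5,0.001,0,0,0,0,0],
    [0.5,0.002,0,0,0,0,0],
    [0.5,0.003,0,0,0,0,0],
    [0.5,0.003,0,0,0,0,0],
  ],
)

```text
clock: 5.73
position: [0.5051, 0.1953, 0.0534]
ee_rot: [0.0, 1.569, -0.0]
force: [-3.4, -3.8, 17.2]
width: 0.505
```

Contact: the jar is on the pocket floor. I'll release it and rise.

Request:
step_arm(
  rows=[
    [0.5,-0.001,0,0,0,0,0],
    [0.2,-0.001,0,0,0,0,0],
    [-0.43,-0.001,0,0,0,0,0],
    [-0.43,-0.001,0,0,0,0,0],
    [-0.43,-0.001,0,0,0,0,0],
    [-0.43,-0.03,0,0,0,0,0],
    [-0.43,-0.07,0,0,0,0,0],
    [-0.43,-0.1,0,0,0,0,0],
    [-0.43,-0.1,-0.15,0.05,0,0,0],
    [-0.43,-0.1,-0.15,0.05,0,0,0],
    [-0.43,-0.1,-0.15,0.05,0,0,0],
    [-0.43,-0.1,-0.15,0.05,0,0,0],
  ],
)

```text
clock: 6.73
position: [0.5467, 0.065, 0.1313]
ee_rot: [0.004, 1.57, -0.012]
force: [0.1, -0.8, 0.3]
width: 0.714
```

```bash
python3 go.py .6125,-.2105,.13,0
python3 - <<'E'
from jar import *
d=grab('side'); W=cloud(d); m=(W[...,2]>.075)&(W[...,2]<.1)&(np.hypot(W[...,0]-.505,W[...,1]-.192)<.02); print(np.median(W[m][:,2]),m.sum(),fit(d,(.505,.192),.052,.083))
b=d['pixels'][...,::-1];cv2.imwrite(f'pics/p4.png',cv2.resize(b[130:290,210:420],(788,600)))
E
```

```text
t 6.73 pos [0.5467 0.065  0.1313] jaw -0.0105 tilt 0.0053 j [ 0.08  0.45 -0.41  1.84  0.23  0.89 -0.45] F [ 0.1 -0.8  0.3] M [-0.09 -0.08  0.04] w 65.7
.6125,-.2105,.13,0 -> [ 0.0035 -0.3435  0.0858] [-0.01    0.0005  0.005 ]
0.08616424091467734 131 (array([0.5044, 0.1936]), 186, np.float64(0.0019))
```

View pics/p4.png

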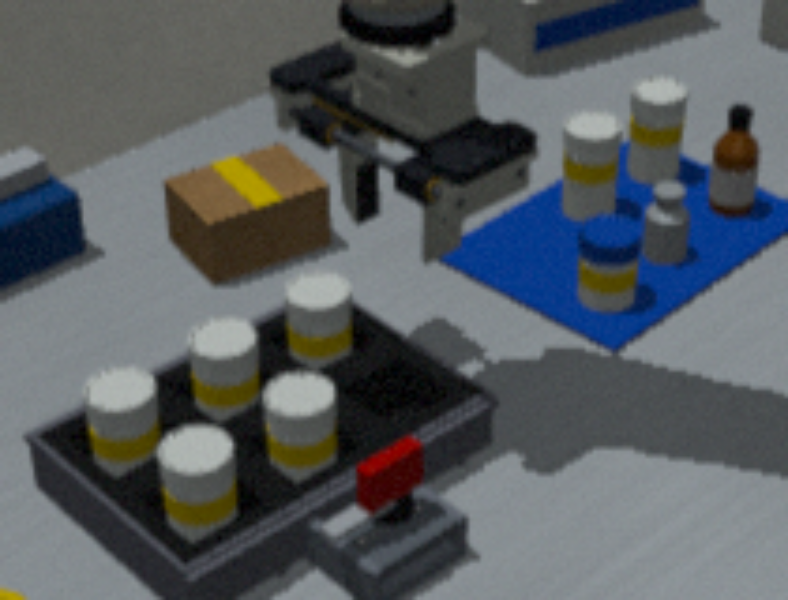

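The first jar is fully down at crop (300,425). Its top is level with the packed ones, and the other things are undisturbed. Next I'll fetch the middle spare.

Request:
step_arm(
  rows=[
    [-0.43,0,-0.357,0.084,0,0,0],
    [-0.43,0,-0.357,0.084,0,0,0],
    [-0.43,0,-0.357,0.084,0,0,0],
    [-0.43,0,-0.357,0.084,0,0,0],
    [-0.43,0,-0.357,0.084,0,0,0],
    [-0.43,0,-0.357,0.084,0,0,0],
    [-0.43,0,-0.357,0.084,0,0,0],
    [-0.43,0,-0.357,0.084,0,0,0],
    [-0.43,0,-0.357,0.084,0,0,0],
    [-0.43,0,-0.357,0.084,0,0,0],
  ],
)

```text
clock: 7.62
position: [0.6116, -0.2091, 0.1313]
ee_rot: [0.001, 1.571, 0.001]
force: [0.1, 0.6, 0.1]
width: 0.716
```

```bash
python3 go.py .6125,-.2105,.054,0
```

```text
t 7.62 pos [ 0.6116 -0.2091  0.1313] jaw 0.0004 tilt 0.0015 j [ 0.48  0.58 -0.36  1.6   0.23  1.    0.05] F [0.1 0.6 0.1] M [ 0.06 -0.07  0.03] w 65.9
.6125,-.2105,.054,0 -> [ 0.0967 -0.0019  0.0012] [ 0.0004 -0.0005 -0.0013]
```

Request:
step_arm(
  rows=[
    [-0.43,0.05,-0.002,0.001,0,0,0],
    [-0.43,0.096,-0.002,0.001,0,0,0],
    [-0.43,0.096,-0.002,0.001,0,0,0],
    [-0.43,0.096,-0.002,0.001,0,0,0],
    [-0.43,0.096,-0.002,0.001,0,0,0],
  ],
  newtons=20,
)

```text
clock: 8.03
position: [0.6135, -0.2104, 0.0568]
ee_rot: [-0.001, 1.569, 0.002]
force: [0.4, 0.4, 0.4]
width: 0.712
```

```bash
python3 go.py .6125,-.2105,.054,0
```

```text
t 8.03 pos [ 0.6135 -0.2104  0.0568] jaw 0.0021 tilt 0.0015 j [ 0.47  0.67 -0.34  1.66  0.27  0.86  0.02] F [0.4 0.4 0.4] M [-0.01 -0.11  0.02] w 65.5
.6125,-.2105,.054,0 -> [ 0.0034 -0.0001 -0.0013] [ 0.002   0.0014 -0.0004]
```

Request:
step_arm(
  rows=[
    [-0.43,0.002,0,-0.001,0,0,0],
    [-0.2,0.002,0,-0.001,0,0,0],
    [0,0.002,0,-0.001,0,0,0],
    [0.3,0.002,0,-0.001,0,0,0],
    [0.5,0.002,0,-0.001,0,0,0],
    [0.5,0.002,0,-0.001,0,0,0],
  ],
  newtons=25,
)

```text
clock: 8.53
position: [0.6122, -0.2123, 0.0543]
ee_rot: [-0.0, 1.569, -0.001]
force: [-0.0, -0.0, 7.1]
width: 0.51
```

```bash
python3 go.py .5037,.1077,.174,0
```

```text
t 8.53 pos [ 0.6122 -0.2123  0.0543] jaw -0.0002 tilt 0.0015 j [ 0.47  0.67 -0.33  1.66  0.27  0.85  0.02] F [-0.  -0.   7.1] M [-0.02  0.04 -0.08] w 46.9
.5037,.1077,.174,0 -> [-0.15    0.3999 -0.1355] [-0.0002  0.0014  0.0004]
```

Request:
step_arm(
  rows=[
    [0.5,-0.03,0,0,0,0,0],
    [0.5,-0.08,0,0,0,0,0],
    [0.5,-0.13,0,0,0,0,0],
    [0.5,-0.15,0.04,-0.013,0,0,0],
    [0.5,-0.15,0.4,-0.135,0,0,0],
    [0.5,-0.15,0.4,-0.135,0,0,0],
    [0.5,-0.15,0.4,-0.135,0,0,0],
    [0.5,-0.15,0.4,-0.135,0,0,0],
    [0.5,-0.15,0.4,-0.135,0,0,0],
    [0.5,-0.15,0.4,-0.135,0,0,0],
    [0.5,-0.15,0.4,-0.135,0,0,0],
    [0.5,-0.15,0.4,-0.135,0,0,0],
  ],
)

```text
clock: 9.53
position: [0.5007, 0.1149, 0.1739]
ee_rot: [-0.004, 1.571, 0.008]
force: [-0.2, 0.6, -0.8]
width: 0.505
```

Request:
step_arm(
  rows=[
    [0.5,0,0,0,0,0,0],
    [0.5,0,0,0,0,0,0],
    [0.5,0,0,0,0,0,0],
  ],
)

```text
clock: 9.78
position: [0.5039, 0.1065, 0.1732]
ee_rot: [0.0, 1.571, -0.002]
force: [-0.4, -0.2, -1.2]
width: 0.506
```

```bash
python3 go.py .5037,.1077,.12,0
python3 - <<'E'
from jar import *
d=grab('side'); print(fit(d,(.504,.108),.132,.150),fit(d,(.504,.108),.150,.167))
b=d['pixels'][...,::-1];cv2.imwrite(f'pics/q1.png',cv2.resize(b[140:290,220:380],(640,600)))
E
```

```text
t 9.78 pos [0.5039 0.1065 0.1732] jaw -0.0013 tilt 0.0011 j [ 0.06  0.36 -0.47  1.88  0.2   0.95 -0.51] F [-0.4 -0.2 -1.2] M [-0.03 -0.11 -0.01] w 46.6
.5037,.1077,.12,0 -> [ 0.0665  0.0015 -0.0002] [-0.0012 -0.0003  0.001 ]
(array([0.5044, 0.1078]), 107, np.float64(0.0014)) (array([0.5041, 0.1081]), 103, np.float64(0.0014))
```

View pics/q1.png

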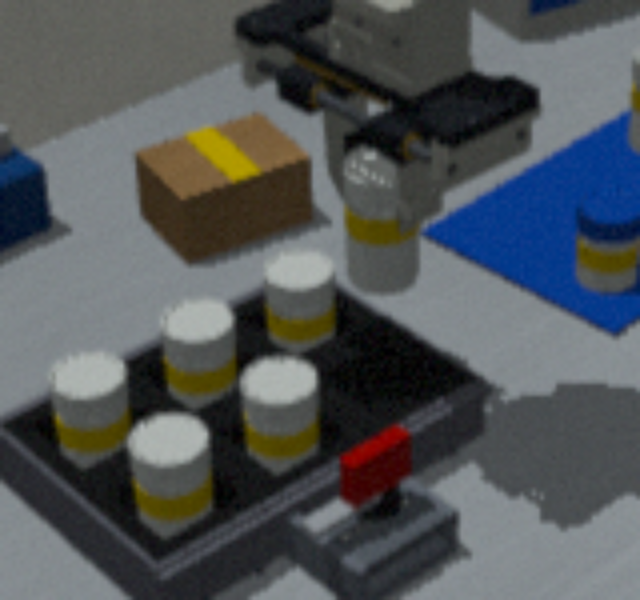

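The second jar hangs upright in the gripper (crop 382,230). Its fit is (.504,.108) against a target of (.5037,.1077), so I'll lower it.

Request:
step_arm(
  rows=[
    [0.5,0.03,0,0,0,0,0],
    [0.5,0.06,0,0,0,0,0],
    [0.5,0.09,0,0,0,0,0],
    [0.5,0.098,0,0,0,0,0],
    [0.5,0.106,0,0,0,0,0],
    [0.5,0.114,0,0,0,0,0],
    [0.5,0.122,0,0,0,0,0],
    [0.5,0.13,0,0,0,0,0],
    [0.5,0.137,0,0,0,0,0],
    [0.5,0.143,0,0,0,0,0],
    [0.5,0.147,0,0,0,0,0],
    [0.5,0.147,0,0,0,0,0],
  ],
)

```text
clock: 10.83
position: [0.5033, 0.1079, 0.0552]
ee_rot: [-0.0, 1.572, -0.0]
force: [0.2, 0.3, -0.9]
width: 0.506
```

Request:
step_arm(
  rows=[
    [0.5,0.001,0,0,0,0,0],
    [0.5,0.002,0,0,0,0,0],
    [0.5,0.003,0,0,0,0,0],
    [0.5,0.003,0,0,0,0,0],
  ],
)

```text
clock: 11.17
position: [0.504, 0.1081, 0.0542]
ee_rot: [-0.0, 1.57, 0.0]
force: [-0.9, -0.4, 6.2]
width: 0.508
```

Request:
step_arm(
  rows=[
    [0.5,0,0,0,0,0,0],
    [0.2,0,0,0,0,0,0],
    [-0.43,0,0,0,0,0,0],
    [-0.43,0,0,0,0,0,0],
    [-0.43,0,0,0,0,0,0],
    [-0.43,-0.03,0,0,0,0,0],
    [-0.43,-0.07,0,0,0,0,0],
    [-0.43,-0.11,0,0,0,0,0],
    [-0.43,-0.13,-0.2,0,0,0,0],
    [-0.43,-0.13,-0.2,0,0,0,0],
    [-0.43,-0.13,-0.2,0,0,0,0],
    [-0.43,-0.13,-0.2,0,0,0,0],
  ],
)

```text
clock: 12.17
position: [0.5033, -0.0549, 0.1579]
ee_rot: [-0.0, 1.57, -0.001]
force: [0.4, 0.2, -0.5]
width: 0.713
```

```bash
python3 go.py
python3 - <<'E'
from jar import *
from m import lids
d=grab('side'); np.savez('side2.npz',**d); print(fit(d,(.504,.108),.052,.083),fit(d,(.505,.192),.052,.083))
t=grab('top'); np.savez('top2.npz',**t)
for o in lids(t,cloud(t)): print(*o)
print()
for o in lids(d,cloud(d)): print(*o)
cv2.imwrite(f'pics/q2.png',np.hstack([cv2.resize(d['pixels'][190:290,220:340,::-1],(400,400)),cv2.resize(t['pixels'][170:290,190:310,::-1],(400,400))]))
E
```

```text
t 12.17 pos [ 0.5033 -0.0549  0.1579] jaw -0.0006 tilt 0.0011 j [ 0.34  0.36 -0.43  1.92  0.19  0.91 -0.19] F [ 0.4  0.2 -0.5] M [-0.02 -0.11  0.01] w 65.6
(array([0.5033, 0.1098]), 175, np.float64(0.0017)) (array([0.5044, 0.1939]), 193, np.float64(0.0014))
[ 0.6142 -0.2963] (0.6149, -0.2969) 0.0239 0.0871 209 [414. 188.]
[0.5871 0.1903] (0.5878, 0.1902) 0.0242 0.0869 211 [248. 201.]
[0.5858 0.1068] (0.5863, 0.1063) 0.0238 0.0869 207 [277. 201.]
[0.5884 0.2741] (0.5887, 0.2745) 0.0237 0.087 214 [219. 201.]
[0.5045 0.2757] (0.5049, 0.2756) 0.0239 0.0871 221 [218. 230.]
[0.5033 0.1927] (0.503, 0.193) 0.0237 0.0871 218 [247. 230.]
[0.5027 0.1088] (0.5027, 0.1094) 0.0239 0.0874 214 [276. 230.]
[0.4158 0.192 ] (0.4171, 0.1924) 0.0227 0.0897 83 [247. 261.]

[ 0.5296 -0.2942] (0.5305, -0.2967) 0.0121 0.0927 39 [406. 162.]
[0.5839 0.1104] (0.5846, 0.1076) 0.0253 0.0857 180 [294. 208.]
[0.585 0.194] (0.5865, 0.1921) 0.026 0.0857 203 [269. 221.]
[0.5006 0.1126] (0.5026, 0.1074) 0.0279 0.0859 196 [315. 222.]
[0.586  0.2775] (0.5885, 0.2782) 0.026 0.0859 224 [242. 235.]
[0.5012 0.1963] (0.5015, 0.193) 0.0265 0.086 219 [289. 236.]
[0.5025 0.2789] (0.5033, 0.2773) 0.0261 0.0862 250 [262. 251.]
[0.4134 0.1976] (0.4126, 0.1958) 0.0238 0.0879 120 [313. 253.]
```

View pics/q2.png

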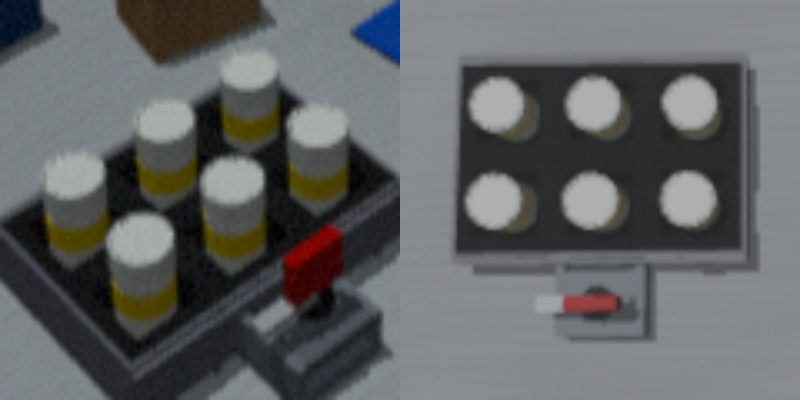

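All six pockets show lids at equal height: the new jars are at crop (235,205) and (318,150) in the side view. The leftover spare is still at (.614,-.296), and the handle's bar is centred at about (.417,.192). Next is the lock.

Request:
step_arm(
  rows=[
    [0.13,0,0.308,-0.108,0.012,0,0],
    [0.13,0,0.308,-0.108,0.012,0,0],
    [0.13,0,0.308,-0.108,0.012,0,0],
    [0.13,0,0.308,-0.108,0.012,0,0],
    [0.13,0,0.308,-0.108,0.012,0,0],
    [0.13,0,0.308,-0.108,0.012,0,0],
    [0.13,0,0.308,-0.108,0.012,0,0],
    [0.13,0.04,0.308,-0.108,0.012,0,0],
    [0.13,0.04,0.308,-0.108,0.012,0,0],
    [0.13,0.04,0.308,-0.108,0.012,0,0],
  ],
)

```text
clock: 13.1
position: [0.4159, 0.1938, 0.1246]
ee_rot: [0.008, 1.574, -0.01]
force: [-0.2, -0.3, 1.0]
width: 0.434
```

```bash
python3 go.py .417,.192,.063,-.0125
python3 - <<'E'
from jar import *
d=grab('side')
cv2.imwrite(f'pics/r1.png',cv2.resize(d['pixels'][170:310,230:400,::-1],(680,560)))
E
```

```text
t 13.1 pos [0.4159 0.1938 0.1246] jaw -0.0116 tilt 0.0038 j [-0.13  0.35 -0.53  2.05  0.24  0.8  -0.81] F [-0.2 -0.3  1. ] M [-0.09 -0.09  0.02] w 39.9
.417,.192,.063,-.0125 -> [ 0.077  -0.0021  0.0017] [ 0.0009 -0.0032  0.0017]
```

View pics/r1.png

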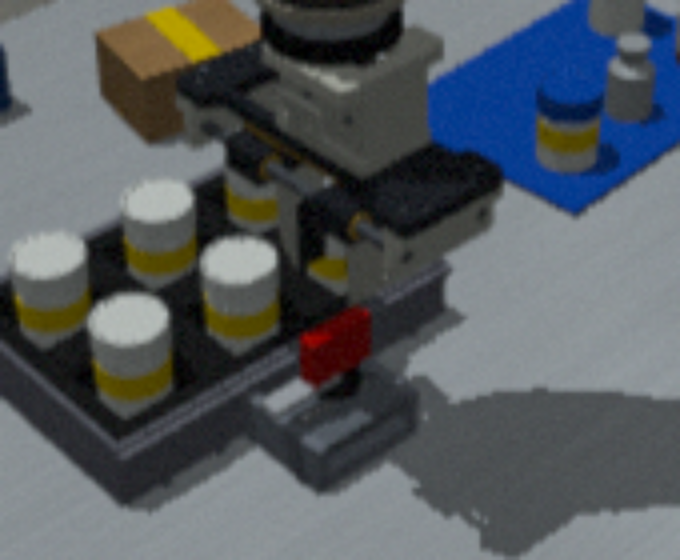

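The open fingers straddle the red bar at (335,345) from above. I'll go down and grip.

Request:
step_arm(
  rows=[
    [0.13,0.03,-0.001,0.001,0,0,0],
    [0.13,0.055,-0.001,0.001,0,0,0],
    [0.13,0.076,-0.001,0.001,0,0,0],
    [0.13,0.076,-0.001,0.001,0,0,0],
    [0.13,0.076,-0.001,0.001,0,0,0],
  ],
  newtons=40,
)

```text
clock: 13.57
position: [0.4183, 0.193, 0.0652]
ee_rot: [0.01, 1.571, -0.011]
force: [0.1, -0.7, -0.4]
width: 0.435
```

```bash
python3 go.py .417,.192,.063,-.0125
```

```text
t 13.57 pos [0.4183 0.193  0.0652] jaw -0.0137 tilt 0.0008 j [-0.17  0.44 -0.48  2.11  0.33  0.66 -0.89] F [ 0.1 -0.7 -0.4] M [-0.04 -0.09 -0.02] w 40.0
.417,.192,.063,-.0125 -> [ 0.0027 -0.0013 -0.0015] [-0.0011 -0.0005  0.0005]
```

Request:
step_arm(
  rows=[
    [0.3,0.001,-0.001,-0.001,0,0,0],
    [0.5,0.001,-0.001,-0.001,0,0,0],
    [0.8,0.001,-0.001,-0.001,0,0,0],
    [1,0.001,-0.001,-0.001,0,0,0],
    [1,0.001,-0.001,-0.001,0,0,0],
  ],
  newtons=40,
)

```text
clock: 13.98
position: [0.4174, 0.1928, 0.0643]
ee_rot: [0.01, 1.57, -0.01]
force: [-1.0, -0.3, 1.7]
width: 0.137
```

```bash
python3 go.py .417,.192,.063,-.0125
```

```text
t 13.98 pos [0.4174 0.1928 0.0643] jaw -0.0127 tilt 0.0007 j [-0.17  0.44 -0.48  2.11  0.33  0.66 -0.89] F [-1.  -0.3  1.7] M [ 0.04  0.15 -0.08] w 12.6
.417,.192,.063,-.0125 -> [ 0.0017 -0.001  -0.0005] [-0.0001  0.0007 -0.0002]
```

Request:
step_arm(
  rows=[
    [1,0.003,0,0,0,0,0],
    [1,0.006,0,0,0,0,0],
    [1,0.009,0,0,0,0,0],
    [1,0.012,0,0,0,0,0],
    [1,0.013,0,0,0,0,0],
    [1,0.013,0,0,0,0,0],
  ],
)

```text
clock: 14.48
position: [0.4175, 0.193, 0.0542]
ee_rot: [0.01, 1.57, -0.01]
force: [-4.4, -1.3, 20.7]
width: 0.138
```

```bash
python3 go.py .417,.192,.063,-.0125
python3 - <<'E'
from jar import *
d=grab('side')
cv2.imwrite(f'pics/r2.png',cv2.resize(d['pixels'][170:310,230:400,::-1],(680,560)))
E
```

```text
t 14.48 pos [0.4175 0.193  0.0542] jaw -0.0124 tilt 0.0011 j [-0.18  0.46 -0.47  2.12  0.34  0.63 -0.91] F [-4.4 -1.3 20.7] M [-0.64  0.93 -0.03] w 12.7
.417,.192,.063,-.0125 -> [-0.011  -0.0013 -0.0006] [0.0001 0.001  0.0002]
```

View pics/r2.png

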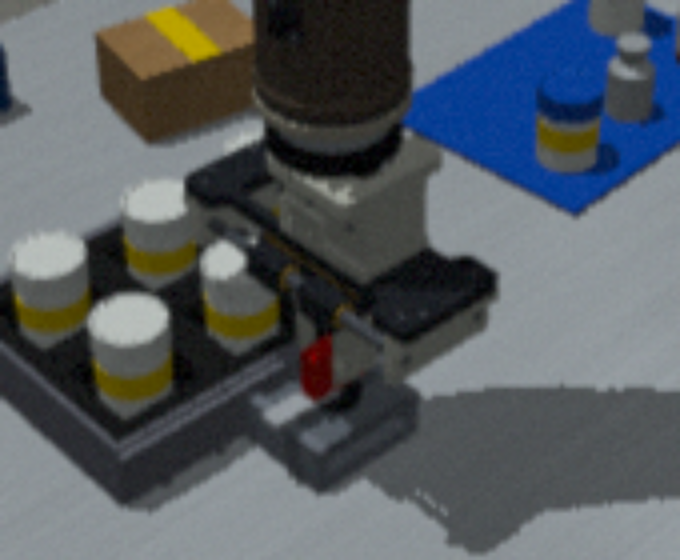

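The handle is 10 mm down and bottomed at about 14 N net. Now the clockwise turn.

Request:
step_arm(
  rows=[
    [1,0,0,0,0.06,0,0],
    [1,0,0,0,0.14,0,0],
    [1,0,0,0,0.22,0,0],
    [1,0,0,0,0.3,0,0],
    [1,0,0,0,0.38,0,0],
    [1,0,0,0,0.46,0,0],
    [1,0,0,0,0.54,0,0],
    [1,0,0,0,0.6,0,0],
    [1,0,0,0,0.6,0,0],
  ],
)

```text
clock: 15.28
position: [0.4169, 0.1932, 0.0542]
ee_rot: [0.504, 1.511, -0.504]
force: [-6.5, -0.6, 21.8]
width: 0.143
```

```bash
python3 go.py .417,.192,.0537,-1.5125
```

```text
t 15.28 pos [0.4169 0.1932 0.0542] jaw -0.6443 tilt 0.0004 j [-0.32  0.43 -0.3   2.13  0.22  0.6  -1.42] F [-6.5 -0.6 21.8] M [-0.32  1.54 -0.01] w 13.1
.417,.192,.0537,-1.5125 -> [ 0.0006 -0.0011  0.001 ] [ 8.291e-01  3.000e-04 -2.000e-04]
```

Request:
step_arm(
  rows=[
    [1,0,0,0,0.06,0,0],
    [1,0,0,0,0.14,0,0],
    [1,0,0,0,0.22,0,0],
    [1,0,0,0,0.3,0,0],
    [1,0,0,0,0.38,0,0],
    [1,0,0,0,0.46,0,0],
    [1,0,0,0,0.54,0,0],
    [1,0,0,0,0.62,0,0],
    [1,0,0,0,0.7,0,0],
    [1,0,0,0,0.77,0,0],
    [1,0,0,0,0.82,0,0],
    [1,0,0,0,0.82,0,0],
  ],
)

```text
clock: 16.28
position: [0.4165, 0.1939, 0.0542]
ee_rot: [1.159, 1.242, -1.158]
force: [-7.6, 1.5, 23.6]
width: 0.141
```

```bash
python3 go.py .417,.192,.0537,-1.5125
python3 - <<'E'
from jar import *
d=grab('side')
cv2.imwrite(f'pics/r3.png',cv2.resize(d['pixels'][170:310,230:400,::-1],(680,560)))
E
```

```text
t 16.28 pos [0.4165 0.1939 0.0542] jaw -1.5016 tilt 0.0008 j [-0.5   0.41 -0.07  2.15  0.05  0.58 -2.1 ] F [-7.6  1.5 23.6] M [0.4  2.01 0.04] w 13.0
.417,.192,.0537,-1.5125 -> [0.0007 0.0005 0.0024] [ 0.0104 -0.0007  0.0002]
```

View pics/r3.png

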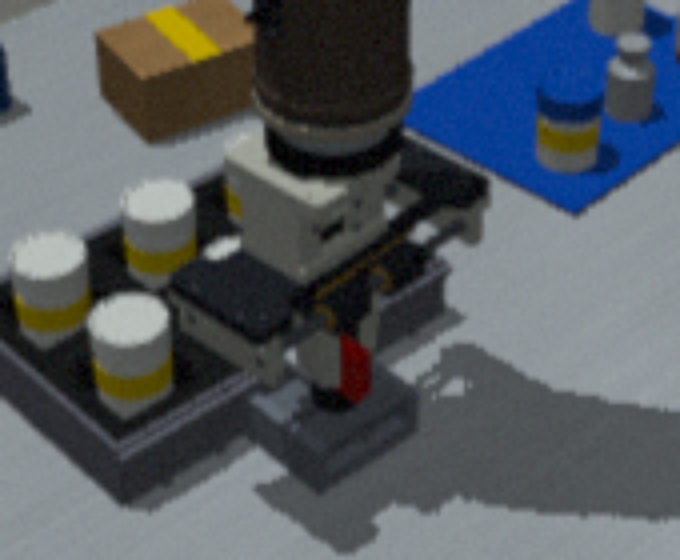

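The bar now lies along the crate's x axis and has turned about 1.49 rad. I'll nudge it to the stop, ease it up into the catch, open and rise.

Request:
step_arm(
  rows=[
    [1,0,0,0,0.02,0,0],
    [1,0,0,0,0.03,0,0],
    [1,0,0,0,0.03,0,0],
    [1,-0.003,0,0,0.02,0,0],
    [1,-0.006,0,0,0.02,0,0],
    [1,-0.006,0,0,0.02,0,0],
  ],
)

```text
clock: 16.83
position: [0.4163, 0.1938, 0.0582]
ee_rot: [1.171, 1.234, -1.171]
force: [-3.9, 3.3, 5.2]
width: 0.138
```

```bash
python3 go.py .417,.192,.0537,-1.5125
```

```text
t 16.83 pos [0.4163 0.1938 0.0582] jaw -1.5188 tilt 0.0011 j [-0.5   0.41 -0.07  2.15  0.04  0.59 -2.12] F [-3.9  3.3  5.2] M [0.84 1.12 0.06] w 12.7
.417,.192,.0537,-1.5125 -> [0.0057 0.0008 0.0023] [-0.006  -0.0007  0.0008]
```

Request:
step_arm(
  rows=[
    [0.8,0,0,0,0,0,0],
    [0.5,0,0,0,0,0,0],
    [0.13,0,0,0,0,0,0],
    [0.13,0,0,0,0,0,0],
    [0.13,0,0,0,0,0,0],
    [0.13,-0.04,0,0,0,0,0],
    [0.13,-0.08,0,0,0,0,0],
    [0.13,-0.12,0,0,0,0,0],
    [0.13,-0.16,0,0,0,0,0],
    [0.13,-0.2,0,0,0,0,0],
    [0.13,-0.2,0,0,0,0,0],
  ],
)

```text
clock: 17.75
position: [0.42, 0.1941, 0.2238]
ee_rot: [1.179, 1.229, -1.165]
force: [0.9, 2.0, 0.5]
width: 0.433
```

```bash
python3 go.py .42,-.1,.25,-1.5125
```

```text
t 17.75 pos [0.42   0.1941 0.2238] jaw -1.521 tilt 0.0091 j [-0.49  0.17 -0.07  1.96  0.01  1.   -2.09] F [0.9 2.  0.5] M [ 0.12 -0.02 -0.  ] w 39.8
.42,-.1,.25,-1.5125 -> [-0.0344 -0.018   0.367 ] [-0.0081 -0.0038 -0.0078]
```

Move aside for a clear look.

Request:
step_arm(
  rows=[
    [0.13,-0.03,0,0.3,0,0,0],
    [0.13,-0.03,0,0.3,0,0,0],
    [0.13,-0.03,0,0.3,0,0,0],
    [0.13,-0.03,0,0.3,0,0,0],
    [0.13,-0.03,0,0.3,0,0,0],
    [0.13,-0.03,0,0.3,0,0,0],
    [0.13,-0.03,0,0.3,0,0,0],
    [0.13,-0.03,0,0.3,0,0,0],
    [0.13,-0.03,0,0.3,0,0,0],
  ],
)

```text
clock: 18.5
position: [0.4291, -0.0467, 0.2419]
ee_rot: [1.172, 1.233, -1.173]
force: [-0.8, 0.6, -0.2]
width: 0.435
```

```bash
python3 go.py
python3 - <<'E'
from jar import *
from m import lids
d=grab('side');t=grab('top')
for o in lids(t,cloud(t)): print(*o)
for n,x in(('top',t),('side',d)):
    W=cloud(x);hsv=cv2.cvtColor(x['pixels'],cv2.COLOR_RGB2HSV)
    red=(((hsv[...,0]<8)|(hsv[...,0]>172))&(hsv[...,1]>150)&(hsv[...,2]>60))&(W[...,2]>.05)&(W[...,2]<.1)&(W[...,0]<.48)
    P=W[red]; print(n,len(P),P.min(0).round(4),P.max(0).round(4),'topz',np.percentile(P[:,2],[50,90]).round(4),cv2.minAreaRect(P[:,:2].astype(np.float32)))
cv2.imwrite(f'pics/s1.png',np.hstack([cv2.resize(d['pixels'][140:300,220:420,::-1],(400,320)),cv2.resize(t['pixels'][170:290,190:340,::-1],(400,320))]))
E
```

```text
t 18.5 pos [ 0.4291 -0.0467  0.2419] jaw -1.5209 tilt 0.0004 j [-0.14  0.1   0.14  2.   -0.02  1.04 -1.52] F [-0.8  0.6 -0.2] M [ 0.11  0.01 -0.03] w 40.1
[ 0.614  -0.2961] (0.6145, -0.2969) 0.0239 0.0873 212 [414. 188.]
[0.5871 0.1904] (0.5875, 0.1907) 0.024 0.087 211 [248. 201.]
[0.5859 0.107 ] (0.5862, 0.1066) 0.0236 0.0868 207 [277. 201.]
[0.5884 0.274 ] (0.5891, 0.2746) 0.024 0.087 217 [219. 201.]
[ 0.5319 -0.2973] (0.5319, -0.3) 0.0102 0.0969 25 [417. 216.]
[0.5045 0.2757] (0.5048, 0.2759) 0.0235 0.0869 222 [218. 230.]
[0.5033 0.1927] (0.5029, 0.1933) 0.0238 0.0869 219 [247. 230.]
[0.5024 0.1086] (0.5025, 0.1092) 0.0238 0.0875 212 [276. 230.]
[0.4155 0.1927] (0.4158, 0.1917) 0.023 0.0837 80 [247. 261.]
top 45 [0.3989 0.1868 0.0793] [0.4356 0.1993 0.089 ] topz [0.0846 0.0867] ((0.4169015884399414, 0.19422829151153564), (0.03832373395562172, 0.009464425966143608), 11.958102226257324)
side 166 [0.392  0.1868 0.0535] [0.4382 0.2042 0.0859] topz [0.0787 0.0842] ((0.4152296185493469, 0.19537353515625), (0.04624727740883827, 0.01535081397742033), 3.7849924564361572)
```

View pics/s1.png

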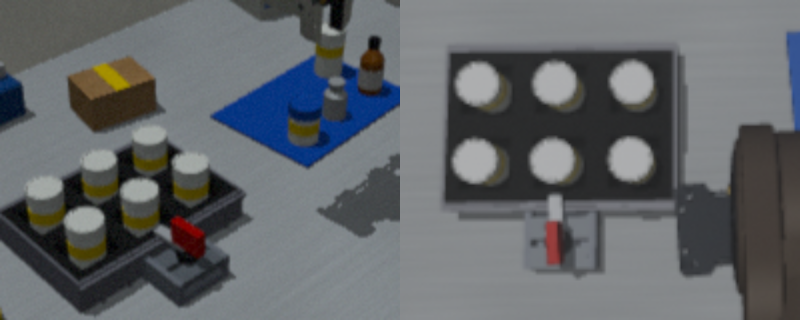

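The bar now points along x with the tongue over the crate (right crop, 555,230). Its top has dropped from 89.7 to 83.7 mm, so it is caught about 6 mm down. All the jars and bystanders visible are in place, and the arm is clear. I'll hand the job in.

```bash
python3 -c "
from cell import arm
print(arm.sign_off())"
```

```text
the job is handed in; nothing more can be done
None
```

The job is handed in at about 18.6 s of the 58 s allowed. I put two spare jars from the board into the two empty pockets. Then I pushed the red handle fully down, turned it clockwise, eased it up into its catch and let go. Sign-off gives no verdict.

- **Jars:** All six lids in the crate read 86.8–87.5 mm high in the top view, level with each other. The packed jars read within about 1 mm of where they started. The leftover spare is still at its starting position (0.614, -0.296).
- **Lock:** The bar lies along the crate's x axis, turned about 1.5 rad by the gripper's heading. Its top dropped from 89.7 to 83.7 mm, so it is caught about 6 mm down. The handle's stop gave no clear torque reading, so I judged "fully turned" from the angle and the picture.
- **Arm:** The gripper was clear of everything, and the highest tool force I read was about 25 N.
- **Small disagreements:** The two cameras differed by 1–3 mm on positions. I did not re-measure the bystanders one by one. The amber bottle read about 3 mm off its first position, and nothing had visibly moved in the pictures.

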